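# Close a split gear housing on its dowels and hold it shut

### The job

Slide the lower half of the split gear housing across the bench, without lifting it, from the yellow tape frame until it lies squarely inside the green tape frame. Then set the upper half on its two dowels and press it down against the spring until the halves meet flush all round, leaving the tin, the tape roll and the loupe alone. Finish while still holding the upper half with the gripper and pressing the pair shut inside the green frame; do not let go.

Things in the scene. Friction and masses are not known exactly. Their poses are not given: they have to be found in the camera images.
- lower_half: Lower half of the housing, loose, about 0.4 kg: grey metal block 84 (x) x 56 (y) x 30 mm (z) with an open gear well. Origin: centre of its underside; z up. Two steel dowels, 8 mm thick, at x = +-32 mm, y = 0, stand 14 mm above its top face (tips at z = 44 mm; the last 4 mm taper). Starts in the yellow frame. Grip it across its 56 mm width, or push it.
- plunger (a joint): Red sprung plunger, 10 mm thick, in the middle of the lower half, upright: 0 = out, standing 5 mm above the top face; 0.005 m = pressed in flush. The weight of the upper half does not press it in: about 4 N starts it, about 8 N holds it flush.
- upper_half: Upper half of the housing, loose, about 0.15 kg: grey metal plate 84 (x) x 56 (y) x 18 mm (z) lying mating face down, with two 10 mm through holes at x = +-32 mm, y = 0. Origin: centre of its underside (the mating face); z up. Fits either way round (half turn about z). Flush on the lower half its origin is 30 mm above that of the lower half; unpressed it stays 5 mm open on the plunger.
- block_top (a point): Centre of the top of the black block fixed on the upper half to hold it by: 40 (x) x 26 (y) mm, from z = 18 to z = 46 mm in the upper half's frame, centred on it.
- green_frame: Green tape frame stuck flat on the bench (no height to speak of), where the housing is to be closed. Inner opening 112 (x) x 84 mm (y), tape 10 mm wide. Origin: its centre. The long side of the housing goes along its x, either way round.
- yellow_frame: Yellow tape frame of the same size, flat on the bench, where the lower half stands at the start. Origin: its centre. The two frames may be in either place.
- microscope: Fixed stereo microscope to the right of the work; keep the arm clear of it. Origin: under its boom, on the bench. Its upright post, 25 mm thick, stands at (+68, -173) mm from the origin in x, y and is 308 mm high; from it a boom runs to the eyepiece head, which fills x -140 to 0, y +85 to +250 mm from the origin, up to 240 mm high.
- tin: Bystander: round white tin with a black top, 49 mm across, 18 mm high. Origin: centre of its underside.
- tape_roll: Bystander: roll of beige masking tape lying flat, 60 mm across, 12 mm high. Origin: centre of its underside.
- loupe: Bystander: black eye loupe with white rim, 34 mm across, 28 mm high. Origin: centre of its underside.
Mind the look-alikes: they are no part of the job. Leave any turquoise look-alike of the upper_half alone.

How it is judged:
On the way, in this order (a step that is already met when the one before it is completed fails the run):
1. the lower half lies flat on the bench inside the green frame, square to it (x of lower_half in the frame of green_frame between -0.014 and 0.014 m and y of lower_half in the frame of green_frame between -0.014 and 0.014 m and angle between the x axis of lower_half and the x axis of green_frame, either way round below 0.2 rad and height (world z) of lower_half below 0.003 m), for 0.2 s.
2. the upper half is threaded on both dowels (horizontal distance between upper_half and lower_half below 0.003 m and angle between the x axis of upper_half and the x axis of lower_half, either way round below 0.07 rad and angle between upper_half's own z axis and vertical below 0.09 rad and z of upper_half in the frame of lower_half below 0.04 m), for 0.1 s.
At the end, for the whole second after the job is handed in: Lower half flat in the green frame (14 mm along each axis, 0.2 rad); upper half on both dowels (3 mm, 0.07 rad, level to 0.09 rad), gap under 1.5 mm; both at rest; the fingers bear on the upper half (over 2 N), which presses on the lower half (over 3 N) (all of step 1 and horizontal distance between upper_half and lower_half below 0.003 m and angle between the x axis of upper_half and the x axis of lower_half, either way round below 0.07 rad and angle between upper_half's own z axis and vertical below 0.09 rad and z of upper_half in the frame of lower_half between 0.027 and 0.0315 m and contact force between the fingers and upper_half above 2 N and contact force between upper_half and lower_half above 3 N and linear speed of each of upper_half, lower_half below 0.02 m/s); the arm keeps its last pose, push and grip.
It fails at once if the lower half is lifted off the bench by more than 8 mm or tipped by more than 0.15 rad (height (world z) of lower_half above 0.008 m or angle between lower_half's own z axis and vertical above 0.15 rad).
It fails at once if a bystander (tin, tape roll, loupe) is moved by more than 20 mm (distance of any of tin, tape_roll, loupe from where it was at the start of the episode above 0.02 m).
It also fails if it takes over 59 s, if anything falls off the work surface, if the arm or the gripper's body presses on something with over 40 N, if the wrist force passes 120 N, or if a joint passes its speed limit or range.

### The arm

A 7-joint arm with a two-finger parallel gripper is mounted at the origin on a cart in front of the work surface, level with it; the furniture and walls round the work are solid. World frame = base frame: x ahead of the robot, y to its left, z up, the work surface at z = 0. Lengths are in m, angles in rad, forces in N, time in s.
With the tool pointing down it reaches from about 0.425 to 0.925 m from the base axis. Payload 6.8 kg.
Tool frame: the origin (TCP) lies on the centre line of the jaws, within the pads' length; the fingertips stand ahead of it and the grasp point (between the pads) lies 3 mm ahead of it (bot.tip_reach is the z of the fingertips in the tool frame, in m); z points along the fingers, y is the direction in which the jaws open and shut (so a half turn about z gives the same grasp; the last joint's range is limited). The gripper opens to 88 mm and grips with 3 to 60 N. Pads are 20 mm wide; open, the fingers measure 115 mm over their backs; the gripper's body (75 mm by 178 mm) begins 61 mm behind the grasp point.
Start: joints at [1.098, 0.477, 0.022, 1.555, -0.011, 1.109, -0.083], TCP at [0.241, -0.631, 0.245] pointing down, gripper open.
Joint ranges: [-2.96, 2.96], [-0.34, 2.1], [-1.41, 1.46], [0.24, 2.44], [-1.37, 4.51], [0.17, 1.92], [-2.96, 2.96]. Speed limits (rad/s): [2.39, 2.39, 3.14, 3.14, 3.14, 3.14, 3.14].

### API

Orientations are given as a unit quaternion [x, y, z, w].
In Python, from station import get_state, eyes, order, bot gives the robot as it stands.
- The arm moves only by the shell command python3 -m inch 'ROWS' [OPENING] [FORCE]. ROWS is JSON, a list of rows, each a list of 2 entries, a list of its own where there are three numbers: the shift along the tool's x, y, z in m, then the turn about the tool's z in degrees. A call has exactly 10 rows; each row is the pose to reach, as a shift and turn from the pose commanded when the call began, along the tool's axes at that moment; what a row does not reach only later rows make up. A row lasts 1/12 s, in which the tool goes at most 41.7 mm and 7.16 degrees, less where a joint would pass 70% of its speed; a pose out of reach is approached as far as the arm can. A call with a gripper value outside its range is refused whole. OPENING is the opening, from -1 (shut) to 1 (fully open), set as the call begins (- or left out, the last holds). The fingers move at their own pace and stop on an object; FORCE is the grip in N (left out, the last holds). Time passes only in rows, so rows that repeat a pose let the fingers close, or fill a call up. It gives the time, the measured TCP pose, the force and the opening at its end, in the units of the state.
- get_state(): the state, without advancing time (a new reading comes with each control period).
- eyes.get_image(name): name is "side" or "top"; returns (picture, depth): 384x512x3 uint8, red, green, blue; 384x512 float32, m along the optical axis (not along the pixel's ray), 0 where there is no reading.
- eyes.camera_info(name): a dict with "mtx" (3x3 intrinsics, pixels), "distortion" ([k1, k2, p1, p2, k3] as OpenCV has them; the pictures are not rectified), "world_from_camera" (4x4, takes a point from camera to world coordinates). Camera axes: x right, y up, looking along -z (the intrinsics and any distortion apply to the point x, -y, -z); pixel columns grow to the right and rows downward; lengths in m; the calibration is good to about 2 mm. A picture is of the moment at which its call begins. camera_info takes no time and is no camera call.
- order.close_job(): hands the job in, once; it reports no verdict.
The state is a dict: "time_s": time; "qpos": joint angles; "joint_vel": joint speeds; "effort": joint torques, N m; "eef_pos": TCP position; "eef_rot": TCP orientation; "wrist_force": force on the tool from outside, world axes, zero at the start; "ft_torque": the same for the moment, N m; "width": finger opening in m.
Only numpy, scipy, OpenCV 4.12 (cv2) and the standard library are available. Lean on these libraries where they do the work, as an engineer would, in place of code of your own. Each camera call takes 0.05 s, during which the arm holds its last target. There are 200 camera calls.

## Working session

There is one attempt and no reset: what is moved stays moved. The work goes in short steps, Python scripts to look and compute and a shell command to move; the robot and the scene stay as the last step left them, time stands still between calls to the robot, and variables do not carry over. Pictures are saved under pics/ and viewed, about 8 in all and at most 12, crops included, and the job is handed in when it is done.

```bash
mkdir -p pics; cat > h.py <<'E'
import numpy as np,cv2
from station import get_state,eyes,order,bot
def snap(name,fn,save=True):
    p,d=eyes.get_image(name); np.savez('/tmp/'+fn+'.npz',p=p,d=d); cv2.imwrite('pics/'+fn+'.png',p[:,:,::-1]); return p,d
def rays(name,uv):
    c=eyes.camera_info(name); K=np.array(c['mtx']);T=np.array(c['world_from_camera'])
    n=cv2.undistortPoints(np.array(uv,float).reshape(-1,1,2),K,np.array(c['distortion'])).reshape(-1,2)
    return T,np.c_[n[:,0],-n[:,1],-np.ones(len(n))]
def at_z(name,uv,z):
    T,r=rays(name,uv); r=r@T[:3,:3].T; o=T[:3,3]; return o+r*((z-o[2])/r[:,2])[:,None]
def cloud(name,d):
    v,u=np.mgrid[0:d.shape[0],0:d.shape[1]]; T,r=rays(name,np.c_[u.ravel(),v.ravel()])
    P=(r*d.ravel()[:,None])@T[:3,:3].T+T[:3,3]; P[d.ravel()==0]=np.nan; return P.reshape(*d.shape,3)
E
python3 - <<'E'
from h import *
a,_=snap('top','t0');b,_=snap('side','s0')
print(get_state(),bot.tip_reach)
for n in('top','side'):print(eyes.camera_info(n))
E
```

```text
{'time_s': 0.1, 'qpos': array([ 1.09786009,  0.47768798,  0.02237074,  1.55628999, -0.01148868,
        1.10928063, -0.08309896]), 'joint_vel': array([ 0.00132636, -0.00315391,  0.0008674 , -0.00205761, -0.00097356,
       -0.00150177, -0.00060864]), 'effort': array([ 5.09350619e-03, -5.84092963e+01,  1.54048886e+00, -2.73314434e+01,
       -5.41884208e-02,  1.30650226e-02,  6.43739781e-05]), 'eef_pos': array([ 0.2406445 , -0.63014126,  0.24382564]), 'eef_rot': array([ 9.83407448e-01,  1.81408930e-01, -2.04108895e-04, -7.41103961e-04]), 'wrist_force': array([ 0.20797903, -0.4216843 ,  0.39538378]), 'ft_torque': array([ 0.04066642, -0.00902269,  0.02637387]), 'width': 0.08789987775784751} 0.022
{'mtx': array([[477.612034  ,   0.        , 262.25600178],
       [  0.        , 477.612034  , 192.30954809],
       [  0.        ,   0.        ,   1.        ]]), 'distortion': array([0.06478032, 0.        , 0.        , 0.        , 0.        ]), 'world_from_camera': array([[-0.00329628,  0.9839245 , -0.1785545 ,  0.27855297],
       [-0.99969687, -0.0075989 , -0.02341838,  0.03485685],
       [-0.02439873,  0.17842318,  0.9836513 ,  1.24645834],
       [ 0.        ,  0.        ,  0.        ,  1.        ]])}
{'mtx': array([[354.80047507,   0.        , 253.86705892],
       [  0.        , 354.80047507, 189.10457769],
       [  0.        ,   0.        ,   1.        ]]), 'distortion': array([-0.03553696,  0.        ,  0.        ,  0.        ,  0.        ]), 'world_from_camera': array([[ 0.81632097,  0.26618404, -0.51260719,  0.0558591 ],
       [-0.57736318,  0.4013777 , -0.71101877, -0.5806909 ],
       [ 0.01648724,  0.87638005,  0.4813379 ,  0.48499067],
       [ 0.        ,  0.        ,  0.        ,  1.        ]])}
```

View pics/t0.png

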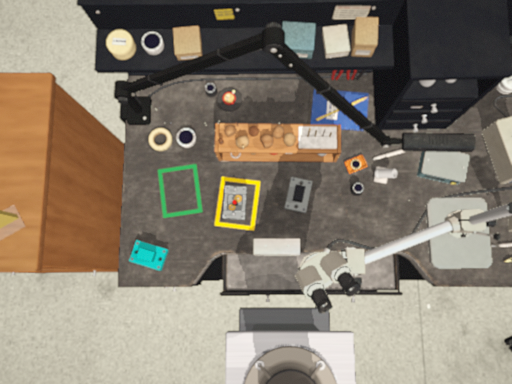

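View pics/s0.png

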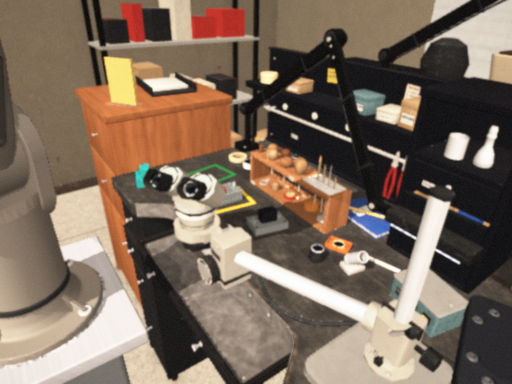

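```bash
python3 - <<'E'
from h import *
z=np.load('/tmp/t0.npz');p,d=z['p'],z['d']
cv2.imwrite('pics/c0.png',cv2.resize(p[120:285,120:380],None,fx=3,fy=3,interpolation=cv2.INTER_CUBIC)[:,:,::-1])
P=cloud('top',d);hsv=cv2.cvtColor(p,cv2.COLOR_RGB2HSV)
def rect(m,z,name):
    m=m.astype(np.uint8);n,l,s,c=cv2.connectedComponentsWithStats(m);k=1+np.argmax(s[1:,4])
    ys,xs=np.where(l==k);W=at_z('top',np.c_[xs,ys],z)[:,:2]
    print(name,s[k],cv2.minAreaRect((W*1000).astype(np.float32)))
R=np.zeros(d.shape,bool);R[155:245,140:280]=1
rect(R&(abs(hsv[...,0].astype(int)-68)<15)&(hsv[...,1]>100),0,'green')
rect(R&(abs(hsv[...,0].astype(int)-28)<5)&(hsv[...,1]>150),0,'yellow')
Z=P[...,2]
B=np.zeros(d.shape,bool);B[178:225,220:255]=1
rect(B&(Z>.018)&(Z<.036),.03,'lower')
B[:]=0;B[170:218,278:318]=1
rect(B&(Z>.012)&(Z<.056),.018,'upper');rect(B&(Z>.038),.046,'block')
np.set_printoptions(precision=3,suppress=True,linewidth=200)
for u,v in [(150,254),(160,139),(186,137),(210,88),(278,155),(278,125),(356,163),(358,187),(277,247),(325,270),(320,300),(352,285),(350,258),(458,215),(239,203),(298,194),(180,190)]:print(u,v,P[v,u],p[v,u])
# height peaks: microscope area
m=(P[...,0]<.6)&(P[...,0]>.15)&(Z>.08)&(P[...,1]<0.1)&(P[...,1]>-.5)
Q=P[m]; print(Q.min(0),Q.max(0))
E
```

```text
green [158 164  45  54 660] ((511.9073486328125, 284.91595458984375), (132.7945556640625, 105.18276977539062), 8.233452796936035)
yellow [214 176  47  54 685] ((476.9930114746094, 131.1679229736328), (106.3757095336914, 134.40252685546875), 82.33403015136719)
lower [223 186  24  34 453] ((473.87957763671875, 135.53955078125), (56.399742126464844, 85.62998962402344), 86.40289306640625)
upper [285 177  27  36 658] ((495.34375, -29.867767333984375), (55.736610412597656, 84.8797378540039), 77.39022064208984)
block [293 185  13  17 160] ((494.9327087402344, -29.642871856689453), (25.460731506347656, 41.165428161621094), 77.84712982177734)
150 254 [0.342 0.346 0.042] [ 22 211 203]
160 139 [0.653 0.341 0.003] [98 91 84]
186 137 [0.653 0.267 0.019] [34 32 52]
210 88 [0.785 0.203 0.032] [32 28 50]
278 155 [0.605 0.022 0.006] [210 152  97]
278 125 [0.658 0.022 0.096] [152 110  72]
356 163 [ 0.581 -0.184  0.006] [30 26 50]
358 187 [ 0.512 -0.183  0.026] [35 31 52]
277 247 [0.36  0.027 0.002] [221 218 206]
325 270 [ 0.298 -0.075  0.193] [152 142 128]
320 300 [ 0.236 -0.06   0.227] [55 52 51]
352 285 [ 0.267 -0.126  0.233] [47 47 46]
350 258 [ 0.327 -0.143  0.114] [219 216 199]
458 215 [ 0.429 -0.404  0.095] [101  96  85]
239 203 [0.475 0.125 0.01 ] [175 172 164]
298 194 [ 0.492 -0.028  0.042] [40 39 41]
180 190 [ 0.513  0.284 -0.002] [102  94  86]
[ 0.211 -0.491  0.08 ] [0.6   0.1   0.308]
```

View pics/c0.png

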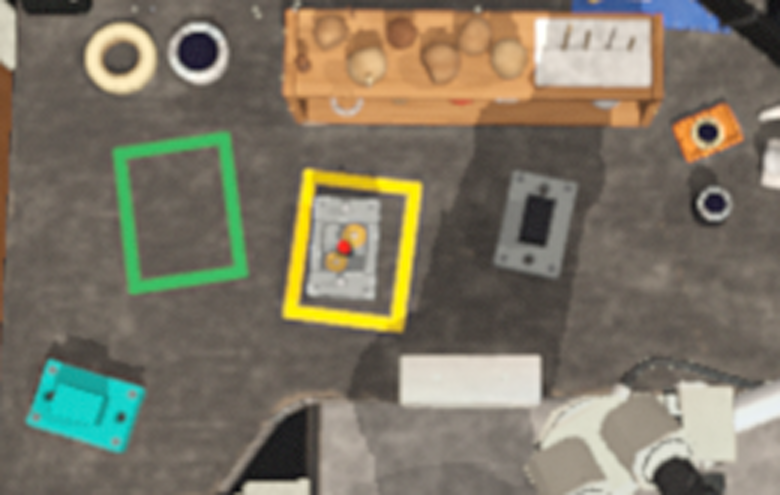

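```bash
python3 - <<'E'
from h import *
np.set_printoptions(precision=3,suppress=True,linewidth=200)
print([x for x in dir(bot) if x[0]!='_'])
for n in('top','side'):
    d=np.load('/tmp/%s0.npz'%n[0])['d'];P=cloud(n,d).reshape(-1,3)
    r=np.hypot(P[:,0],P[:,1]);m=(P[:,2]>.2)&(r>.2)&(r<.85)&(P[:,0]>0.05)&(P[:,1]>-.75)&(P[:,1]<.5)
    Q=P[m]
    k=np.round(Q[:,:2]/.06).astype(int)
    for c in np.unique(k,axis=0):
        s=Q[(k==c).all(1)]
        if len(s)>5: print(n,c*.06,s[:,2].max().round(3),len(s))
E
```

```text
['IKError', 'tip_reach']
top [ 0.24 -0.12] 0.237 185
top [ 0.24 -0.06] 0.238 508
top [0.24 0.  ] 0.219 30
top [ 0.3  -0.12] 0.232 459
top [ 0.3  -0.06] 0.223 280
top [0.3 0. ] 0.212 28
top [ 0.42 -0.42] 0.308 295
top [ 0.6  -0.18] 0.207 23
top [ 0.66 -0.42] 0.354 675
top [ 0.66 -0.36] 0.355 793
top [ 0.66 -0.3 ] 0.353 776
top [ 0.66 -0.24] 0.354 622
top [ 0.66 -0.18] 0.235 96
top [ 0.66 -0.12] 0.296 433
top [ 0.66 -0.06] 0.354 472
top [0.66 0.  ] 0.373 91
top [ 0.72 -0.42] 0.355 697
top [ 0.72 -0.36] 0.355 1205
top [ 0.72 -0.3 ] 0.354 1151
top [ 0.72 -0.24] 0.354 1086
top [ 0.72 -0.18] 0.235 109
top [ 0.72 -0.12] 0.234 89
top [ 0.72 -0.06] 0.356 84
top [0.72 0.  ] 0.425 699
top [0.72 0.06] 0.427 710
top [0.72 0.12] 0.385 522
top [0.72 0.18] 0.343 449
top [0.72 0.24] 0.299 323
top [0.72 0.3 ] 0.259 334
top [0.72 0.36] 0.235 161
top [0.72 0.42] 0.236 35
top [ 0.78 -0.42] 0.352 7
top [ 0.78 -0.36] 0.354 294
top [ 0.78 -0.3 ] 0.354 656
top [ 0.78 -0.24] 0.356 1212
top [ 0.78 -0.18] 0.296 883
top [ 0.78 -0.12] 0.297 898
top [ 0.78 -0.06] 0.281 807
top [0.78 0.  ] 0.415 427
top [0.78 0.06]
[... 1188 characters left out ...]
72 0.12] 0.378 451
side [0.72 0.18] 0.336 384
side [0.72 0.24] 0.296 308
side [0.72 0.3 ] 0.255 141
side [0.72 0.36] 0.232 71
side [0.72 0.42] 0.232 21
side [ 0.78 -0.36] 0.35 97
side [ 0.78 -0.3 ] 0.351 251
side [ 0.78 -0.24] 0.351 641
side [ 0.78 -0.18] 0.293 452
side [ 0.78 -0.12] 0.293 513
side [ 0.78 -0.06] 0.278 509
side [0.78 0.  ] 0.398 147
side [0.78 0.06] 0.233 106
side [0.78 0.12] 0.232 118
side [0.78 0.18] 0.266 249
side [0.78 0.24] 0.266 117
side [0.78 0.36] 0.262 24
side [ 0.84 -0.24] 0.351 23
side [ 0.84 -0.12] 0.333 76
side [ 0.84 -0.06] 0.334 672
side [0.84 0.  ] 0.333 500
side [0.84 0.06] 0.333 324
side [0.84 0.12] 0.331 61
side [0.84 0.18] 0.267 72
side [0.84 0.24] 0.266 6
```

```bash
cat > go.py <<'E'
import sys
from h import *
from scipy.spatial.transform import Rotation as R
def go(x,y,z,yaw):
    s=get_state();r=R.from_quat(s['eef_rot']).as_matrix();d=r.T@(np.array([x,y,z])-s['eef_pos'])
    cur=np.degrees(np.arctan2(r[1,0],r[0,0]))
    print('tool shift mm',(d*1000).round(1),'turn',round((cur-yaw+180)%360-180,2),'| pos',s['eef_pos'].round(4),'yaw',cur.round(2),'tilt',np.degrees(np.arccos(-r[2,2])).round(2),'F',s['wrist_force'].round(1),'w',round(s['width'],4),'t',s['time_s'],'q',s['qpos'].round(2))
if __name__=='__main__': go(*map(float,sys.argv[1:5]))
E
python3 -m inch '[[[0,0,-0.04],0],[[0,0,-0.08],0],[[0,0,-0.12],0],[[0,0,-0.16],0],[[0,0,-0.17],0],[[0.03,-0.024,-0.17],0],[[0.06,-0.047,-0.17],0],[[0.09,-0.07,-0.17],0],[[0.12,-0.094,-0.17],0],[[0.15,-0.117,-0.17],0]]' 1 
python3 go.py .5 -.2 .415 -3.6
```

```text
time_s: 0.93
eef_pos: [0.3396, -0.4658, 0.414]
eef_rot: [0.983, 0.181, -0.0, -0.0]
wrist_force: [0.5, -0.4, -0.3]
width: 0.0874
tool shift mm [ 244.6 -191.2   -1. ] turn 24.49 | pos [ 0.3396 -0.4658  0.414 ] yaw 20.89 tilt 0.06 F [ 0.5 -0.4 -0.3] w 0.0874 t 0.9333 q [ 0.88  0.21 -0.05  1.56  0.01  1.38 -0.38]
```

```bash

python3 -m inch '[[[0.03,-0.024,0],3],[[0.06,-0.048,0],6],[[0.09,-0.072,0],9],[[0.12,-0.095,0],12],[[0.15,-0.119,0],15],[[0.18,-0.143,0],18],[[0.21,-0.167,0],21],[[0.245,-0.191,0],24.5],[[0.245,-0.191,0],24.5],[[0.245,-0.191,0],24.5]]'
python3 go.py .474 .1355 .415 -3.6
```

```text
time_s: 1.77
eef_pos: [0.501, -0.199, 0.4139]
eef_rot: [1.0, -0.028, -0.0, -0.0]
wrist_force: [-0.1, 0.1, -0.0]
width: 0.088
tool shift mm [ -45.9 -332.5   -0.7] turn 0.35 | pos [ 0.501  -0.199   0.4139] yaw -3.25 tilt 0.08 F [-0.1  0.1 -0. ] w 0.088 t 1.7667 q [ 0.48  0.15 -0.25  1.63  0.04  1.37 -1.4 ]
```

```bash

python3 -m inch '[[[-0.005,-0.04,0],0.3],[[-0.01,-0.08,0],0.3],[[-0.016,-0.12,0],0.3],[[-0.022,-0.16,0],0.3],[[-0.028,-0.2,0],0.3],[[-0.034,-0.24,0],0.3],[[-0.04,-0.28,0.03],0.3],[[-0.044,-0.31,0.06],0.3],[[-0.046,-0.332,0.09],0.3],[[-0.046,-0.332,0.12],0.3]]'
python3 - <<'E'
from h import *
from go import go
p,d=snap('top','t1')
cv2.imwrite('pics/c1.png',cv2.resize(p[100:290,110:350],None,fx=3,fy=3)[:,:,::-1])
go(.474,.1355,.1,-3.6)
E
```

```text
time_s: 2.6
eef_pos: [0.4744, 0.136, 0.294]
eef_rot: [1.0, -0.032, 0.001, -0.001]
wrist_force: [1.3, -0.5, -0.3]
width: 0.0881
tool shift mm [  4.3  -3.6 186.9] turn -0.09 | pos [0.4712 0.1325 0.287 ] yaw -3.69 tilt 0.53 F [-2.3 -1.2 -4.9] w 0.0877 t 2.65 q [ 0.08  0.17 -0.54  1.9   0.1   1.1  -2.13]
```

View pics/c1.png

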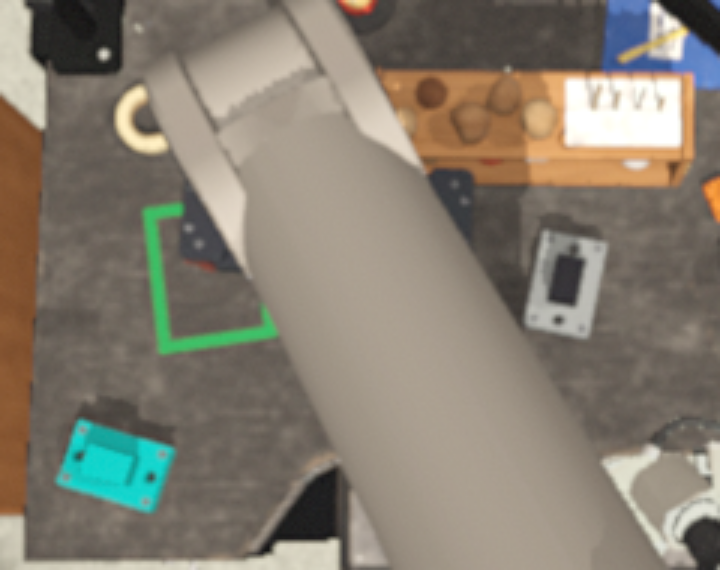

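```bash

python3 -m inch '[[[0,0,0.03],0],[[0,0,0.06],0],[[0,0,0.09],0],[[0,0,0.12],0],[[0,0,0.15],0],[[0,0,0.18],0],[[0,0,0.195],0],[[0,0,0.195],0],[[0,0,0.195],0],[[0,0,0.195],0]]'
python3 - <<'E'
from h import *
from go import go
p,d=snap('side','s1')
cv2.imwrite('pics/c1s.png',cv2.resize(p[100:290,80:340],None,fx=3,fy=3)[:,:,::-1])
go(.474,.1355,.03,-3.6)
E
```

```text
time_s: 3.48
eef_pos: [0.4762, 0.1315, 0.101]
eef_rot: [0.999, -0.035, 0.001, 0.0]
wrist_force: [0.2, -0.1, -1.0]
width: 0.0878
tool shift mm [-2.8 -3.5 71.3] turn -0.38 | pos [0.4764 0.1318 0.1013] yaw -3.98 tilt 0.16 F [-0.9  0.1  0.1] w 0.088 t 3.5333 q [-0.    0.42 -0.47  2.08  0.3   0.7  -2.31]
```

View pics/c1s.png

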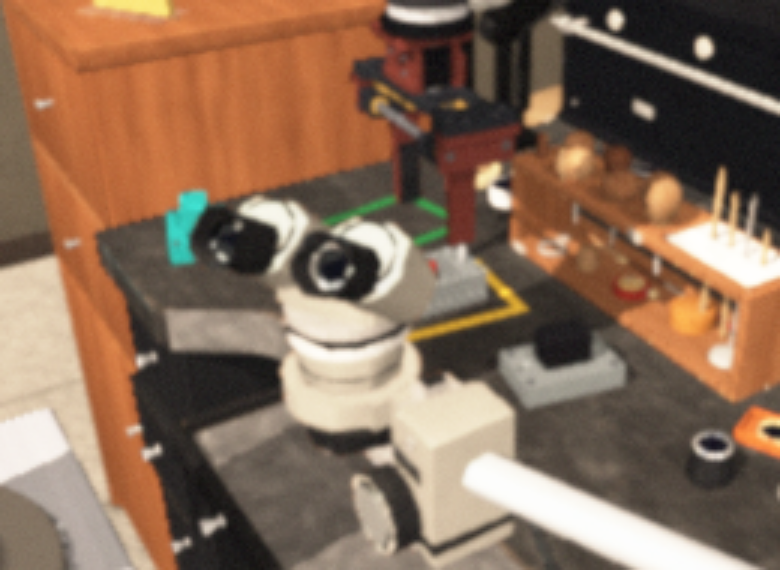

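```bash

python3 -m inch '[[[-0.003,-0.0035,0.01],-0.4],[[-0.003,-0.0035,0.025],-0.4],[[-0.003,-0.0035,0.04],-0.4],[[-0.003,-0.0035,0.055],-0.4],[[-0.003,-0.0035,0.065],-0.4],[[-0.003,-0.0035,0.071],-0.4],[[-0.003,-0.0035,0.071],-0.4],[[-0.003,-0.0035,0.071],-0.4],[[-0.003,-0.0035,0.071],-0.4],[[-0.003,-0.0035,0.071],-0.4]]'
python3 -m inch '[[[0,0,0],0],[[0,0,0],0],[[0,0,0],0],[[0,0,0],0],[[0,0,0],0],[[0,0,0],0],[[0,0,0],0],[[0,0,0],0],[[0,0,0],0],[[0,0,0],0]]' -1 15
python3 go.py .512 .285 .03 8.2
```

```text
time_s: 4.37
eef_pos: [0.4727, 0.1362, 0.0294]
eef_rot: [1.0, -0.031, 0.001, -0.0]
wrist_force: [-0.9, 0.1, 0.4]
width: 0.0876
time_s: 5.2
eef_pos: [0.4723, 0.1363, 0.0287]
eef_rot: [1.0, -0.03, 0.0, -0.0]
wrist_force: [0.4, 2.2, 0.7]
width: 0.056
tool shift mm [  30.6 -150.8   -1.2] turn -11.69 | pos [0.4723 0.1363 0.0287] yaw -3.49 tilt 0.03 F [0.4 2.2 0.7] w 0.056 t 5.2 q [-0.08  0.54 -0.41  2.12  0.4   0.55 -2.4 ]
```

```bash

python3 -m inch '[[[0.002,-0.008,0],-0.6],[[0.005,-0.025,0],-1.9],[[0.009,-0.045,0],-3.5],[[0.013,-0.065,0],-5],[[0.017,-0.085,0],-6.6],[[0.021,-0.105,0],-8.2],[[0.025,-0.125,0],-9.7],[[0.028,-0.14,0],-11],[[0.03,-0.151,0],-11.7],[[0.03,-0.151,0],-11.7]]'
python3 go.py .512 .285 .03 8.2
```

```text
time_s: 6.03
eef_pos: [0.5115, 0.2866, 0.0285]
eef_rot: [0.997, 0.072, 0.0, -0.0]
wrist_force: [1.7, 1.8, 0.1]
width: 0.056
tool shift mm [ 0.3  1.7 -1.5] turn 0.11 | pos [0.5115 0.2866 0.0285] yaw 8.31 tilt 0.05 F [1.7 1.8 0.1] w 0.056 t 6.0333 q [-0.27  0.66 -0.45  1.89  0.43  0.69 -2.41]
```

Release in place, rise, and move off toward the upper half.

```bash

python3 -m inch '[[[0,0,0],0],[[0,0,0],0],[[0,0,0],0],[[0,0,0],0],[[0,0,0],0],[[0,0,0],0],[[0,0,0],0],[[0,0,0],0],[[0,0,0],0],[[0,0,0],0]]' 1
python3 -m inch '[[[0,0,-0.01],0],[[0,0,-0.02],0],[[0,0,-0.04],0],[[0,0,-0.07],0],[[0,0,-0.1],0],[[0,0,-0.13],0],[[0,0,-0.16],0],[[0,0,-0.19],0],[[0,0,-0.22],0],[[0,0,-0.22],0]]'
python3 go.py .4953 -.0298 .25 -12.4
```

```text
time_s: 6.87
eef_pos: [0.5113, 0.2849, 0.0286]
eef_rot: [0.997, 0.072, 0.0, 0.0]
wrist_force: [0.1, 0.7, -0.4]
width: 0.088
time_s: 7.7
eef_pos: [0.5135, 0.2873, 0.2563]
eef_rot: [0.997, 0.072, 0.005, -0.002]
wrist_force: [0.5, 1.0, 0.1]
width: 0.0878
tool shift mm [-63.4 311.2   4.4] turn 20.62 | pos [0.5135 0.2873 0.2563] yaw 8.22 tilt 0.64 F [0.5 1.  0.1] w 0.0878 t 7.7 q [-0.16  0.38 -0.58  1.73  0.23  1.09 -2.24]
```

```bash

python3 -m inch '[[[-0.008,0.04,0],2.3],[[-0.016,0.08,0],5],[[-0.024,0.12,0],8],[[-0.032,0.16,0],11],[[-0.04,0.2,0],14],[[-0.048,0.24,0],17],[[-0.056,0.28,0],20],[[-0.063,0.311,0],20.6],[[-0.063,0.311,0],20.6],[[-0.063,0.311,0],20.6]]'
python3 - <<'E'
from h import *
from go import go
p,d=snap('top','t2');P=cloud('top',d);Z=P[...,2]
cv2.imwrite('pics/c2.png',cv2.resize(p[100:290,110:350],None,fx=3,fy=3)[:,:,::-1])
go(.4953,-.0298,.1,-12.4)
hsv=cv2.cvtColor(p,cv2.COLOR_RGB2HSV);H,S=hsv[...,0].astype(int),hsv[...,1]
def rect(m,z,name):
    n,l,s,c=cv2.connectedComponentsWithStats(m.astype(np.uint8));k=1+np.argmax(s[1:,4])
    ys,xs=np.where(l==k);W=at_z('top',np.c_[xs,ys],z)[:,:2]; print(name,s[k],cv2.minAreaRect((W*1000).astype(np.float32)))
B=np.zeros(d.shape,bool);B[160:225,155:205]=1
rect(B&(abs(H-68)<15)&(S>100),0,'green');rect(B&(Z>.018)&(Z<.036)&(S<90),.03,'lower')
E
```

```text
time_s: 8.53
eef_pos: [0.493, -0.0337, 0.2492]
eef_rot: [0.994, -0.11, 0.0, 0.0]
wrist_force: [-0.2, 0.3, 0.8]
width: 0.0876
tool shift mm [  1.4  -2.3 149.2] turn -0.04 | pos [ 0.4933 -0.0317  0.2492] yaw -12.44 tilt 0.05 F [0.8 0.5 0. ] w 0.088 t 8.5833 q [ 0.29  0.2  -0.4   1.95  0.09  1.01 -1.94]
green [158 164  44  54 652] ((512.0296020507812, 284.79901123046875), (133.0076141357422, 104.88731384277344), 8.197346687316895)
lower [164 171  27  35 474] ((512.3628540039062, 285.19482421875), (85.84723663330078, 59.9936408996582), 8.041659355163574)
```

View pics/c2.png

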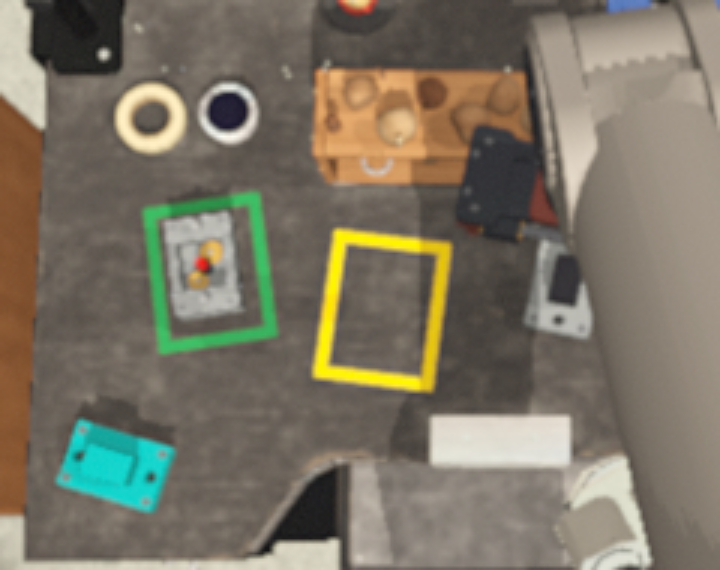

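```bash
python3 - <<'E'
from h import *
a=np.load('/tmp/t0.npz')['p'][172:217,279:317];b=np.load('/tmp/t2.npz')['p'][166:211,160:198]
o=[cv2.resize(i,None,fx=10,fy=10,interpolation=cv2.INTER_CUBIC) for i in(a,b)]
cv2.imwrite('pics/c3.png',np.hstack(o)[:,:,::-1])
E
```

```text
(no output)
```

View pics/c3.png

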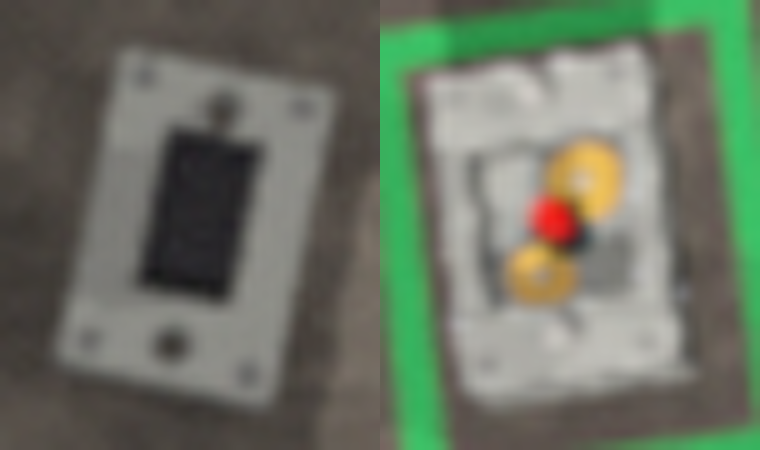

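```bash
python3 - <<'E'
from h import *
np.set_printoptions(precision=1,suppress=True)
def f(pts,z,u0,v0,off=0):
    q=np.array(pts,float);q=np.c_[u0+(q[:,0]-off+.5)/10-.5,v0+(q[:,1]+.5)/10-.5]
    W=at_z('top',q,z)[:,:2]*1000;return W
def ang(W): 
    return cv2.minAreaRect(W.astype(np.float32))
U=(279,172);L=(160,166,380)
for n,pts,z,a in [('u corners',[(120,47),(338,92),(277,408),(57,355)],.018,U),('u screws',[(147,75),(303,107),(247,373),(88,340)],.018,U),('u block',[(172,130),(260,150),(228,302),(140,283)],.046,U),
 ('l corners',[(425,78),(640,40),(690,375),(475,400)],.03,L),('l screws',[(458,103),(618,75),(647,340),(487,362)],.03,L)]:
    W=f(pts,z,*a);print(n,W.mean(0),ang(W))
W=f([(223,107),(172,343)],.018,*U);print('holes',W.mean(0),np.linalg.norm(W[0]-W[1]),np.degrees(np.arctan2(*(W[0]-W[1])[::-1])))
print('plunger',f([(555,222)],.035,*L))
E
```

```text
u corners [496.3 -30. ] ((495.9001159667969, -29.976821899414062), (58.41487503051758, 85.5413818359375), 77.92337036132812)
u screws [496.7 -29.6] ((496.7207946777344, -29.467304229736328), (41.99192810058594, 72.3543701171875), 77.21907043457031)
u block [493.6 -29.1] ((493.6485595703125, -29.057300567626953), (22.98238754272461, 40.578792572021484), 77.28636932373047)
l corners [513.1 284.7] ((512.1790161132812, 284.7178039550781), (90.16354370117188, 56.82170104980469), 9.875432014465332)
l screws [513.8 286. ] ((514.2078247070312, 286.23211669921875), (70.90684509277344, 42.197837829589844), 7.5676727294921875)
holes [496.3 -29.9] 64.00629936413449 -12.922704163418201
plunger [[512.2 284.3]]
```

```bash

python3 -m inch '[[[0.002,-0.002,0.03],0],[[0.002,-0.002,0.06],0],[[0.002,-0.002,0.09],0],[[0.002,-0.002,0.12],0],[[0.002,-0.002,0.14],0],[[0.002,-0.002,0.15],0],[[0.002,-0.002,0.16],0],[[0.002,-0.002,0.16],0],[[0.002,-0.002,0.16],0],[[0.002,-0.002,0.16],0]]' 0
python3 go.py .496 -.0298 .044 -12.5
```

```text
time_s: 9.42
eef_pos: [0.4967, -0.03, 0.0898]
eef_rot: [0.994, -0.108, 0.001, -0.0]
wrist_force: [-0.0, -0.9, 0.1]
width: 0.0439
tool shift mm [-0.8 -0.  45.8] turn 0.13 | pos [ 0.4967 -0.03    0.0898] yaw -12.37 tilt 0.12 F [-0.  -0.9  0.1] w 0.0439 t 9.4167 q [ 0.22  0.43 -0.35  2.08  0.23  0.66 -2.07]
```

```bash

python3 -m inch '[[[0,0,0.01],0],[[0,0,0.02],0],[[0,0,0.03],0],[[0,0,0.038],0],[[0,0,0.043],0],[[0,0,0.0455],0],[[0,0,0.0455],0],[[0,0,0.0455],0],[[0,0,0.0455],0],[[0,0,0.0455],0]]'
python3 go.py .496 -.0298 .044 -12.5
python3 -m inch '[[[0,0,0],0],[[0,0,0],0],[[0,0,0],0],[[0,0,0],0],[[0,0,0],0],[[0,0,0],0],[[0,0,0],0],[[0,0,0],0],[[0,0,0],0],[[0,0,0],0]]' -1 45
python3 go.py .496 -.0298 .25 -12.5
```

```text
time_s: 10.25
eef_pos: [0.496, -0.0304, 0.0435]
eef_rot: [0.994, -0.108, 0.0, -0.0]
wrist_force: [-0.1, 0.1, -0.1]
width: 0.0439
tool shift mm [-0.1 -0.6 -0.5] turn 0.1 | pos [ 0.496  -0.0304  0.0435] yaw -12.4 tilt 0.04 F [-0.1  0.1 -0.1] w 0.0439 t 10.25 q [ 0.19  0.51 -0.31  2.11  0.28  0.57 -2.11]
time_s: 11.08
eef_pos: [0.4959, -0.0303, 0.0434]
eef_rot: [0.994, -0.108, 0.0, -0.0]
wrist_force: [-0.9, 1.4, 5.5]
width: 0.0258
tool shift mm [ 1.000e-01 -5.000e-01 -2.066e+02] turn 0.1 | pos [ 0.4959 -0.0303  0.0434] yaw -12.4 tilt 0.02 F [-0.9  1.4  5.5] w 0.0258 t 11.0833 q [ 0.19  0.51 -0.31  2.11  0.28  0.57 -2.11]
```

```bash

python3 -m inch '[[[0,0,-0.01],0],[[0,0,-0.03],0],[[0,0,-0.05],0],[[0,0,-0.07],0],[[0,0,-0.09],0],[[0,0,-0.11],0],[[0,0,-0.12],0],[[0,0,-0.12],0],[[0,0,-0.12],0],[[0,0,-0.12],0]]'
python3 go.py .513 .2849 .165 8.2
```

```text
time_s: 11.92
eef_pos: [0.4948, -0.0306, 0.1621]
eef_rot: [0.994, -0.108, -0.001, 0.0]
wrist_force: [0.2, -0.4, -1.8]
width: 0.0258
tool shift mm [ -50.  -312.1   -3. ] turn -20.6 | pos [ 0.4948 -0.0306  0.1621] yaw -12.4 tilt 0.12 F [ 0.2 -0.4 -1.8] w 0.0258 t 11.9167 q [ 0.27  0.32 -0.39  2.03  0.16  0.82 -2.  ]
```

```bash

python3 -m inch '[[[-0.004,-0.02,0],-1.5],[[-0.009,-0.055,0],-4],[[-0.015,-0.09,0],-7],[[-0.021,-0.128,0],-10],[[-0.027,-0.166,0],-13],[[-0.033,-0.204,0],-16],[[-0.039,-0.242,0],-18],[[-0.045,-0.278,0],-20],[[-0.049,-0.305,0],-20.6],[[-0.05,-0.312,0],-20.6]]'
python3 -m inch '[[[0,0,0],0],[[0,0,0],0],[[0,0,0.01],0],[[0,0,0.025],0],[[0,0,0.04],0],[[0,0,0.055],0],[[0,0,0.055],0],[[0,0,0.055],0],[[0,0,0.055],0],[[0,0,0.055],0]]'
python3 - <<'E'
from h import *
from go import go
p,d=snap('side','s3')
cv2.imwrite('pics/c4.png',cv2.resize(p[130:230,170:290],None,fx=6,fy=6,interpolation=cv2.INTER_CUBIC)[:,:,::-1])
go(.513,.2849,.088,8.2)
E
```

```text
time_s: 12.75
eef_pos: [0.5119, 0.291, 0.1618]
eef_rot: [0.997, 0.075, -0.001, -0.002]
wrist_force: [-0.5, 0.1, -0.5]
width: 0.0255
time_s: 13.58
eef_pos: [0.5145, 0.2848, 0.109]
eef_rot: [0.997, 0.071, 0.001, -0.0]
wrist_force: [0.3, -0.2, -2.0]
width: 0.0257
tool shift mm [-1.5 -0.1 21.1] turn -0.04 | pos [0.5145 0.285  0.1091] yaw 8.16 tilt 0.09 F [-0.3 -0.2 -1.2] w 0.0257 t 13.6333 q [-0.23  0.54 -0.5   1.86  0.34  0.83 -2.33]
```

View pics/c4.png

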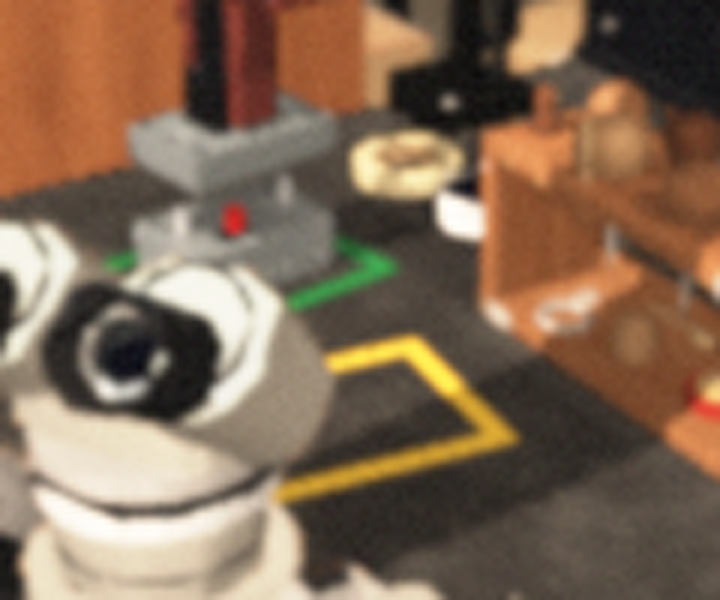

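```bash

python3 -m inch '[[[-0.001,0,0.004],0],[[-0.0015,0,0.009],0],[[-0.0015,0,0.014],0],[[-0.0015,0,0.018],0],[[-0.0015,0,0.02],0],[[-0.0015,0,0.022],0],[[-0.0015,0,0.024],0],[[-0.0015,0,0.026],0],[[-0.0015,0,0.026],0],[[-0.0015,0,0.026],0]]'
python3 go.py .513 .2849 .0784 8.2
```

```text
time_s: 14.47
eef_pos: [0.5128, 0.2854, 0.0822]
eef_rot: [0.997, 0.072, 0.0, -0.0]
wrist_force: [2.7, 2.3, -1.9]
width: 0.0261
tool shift mm [0.1 0.5 3.8] turn 0.01 | pos [0.5128 0.2854 0.0822] yaw 8.21 tilt 0.08 F [ 2.7  2.3 -1.9] w 0.0261 t 14.4667 q [-0.25  0.58 -0.48  1.87  0.37  0.78 -2.36]
```

```bash

python3 -m inch '[[[0,0,0.001],0],[[0,0,0.002],0],[[0,0,0.003],0],[[0,0,0.004],0],[[0,0,0.005],0],[[0,0,0.006],0],[[0,0,0.007],0],[[0,0,0.008],0],[[0,0,0.009],0],[[0,0,0.009],0]]'
python3 go.py .513 .2849 .0734 8.2
```

```text
time_s: 15.3
eef_pos: [0.5129, 0.2854, 0.074]
eef_rot: [0.997, 0.072, 0.001, -0.0]
wrist_force: [3.2, 2.5, 6.6]
width: 0.0257
tool shift mm [0.  0.5 0.6] turn 0.01 | pos [0.5129 0.2854 0.074 ] yaw 8.21 tilt 0.09 F [3.2 2.5 6.6] w 0.0257 t 15.3 q [-0.25  0.59 -0.47  1.88  0.38  0.76 -2.36]
```

```bash

python3 -m inch '[[[0,0,0.0005],0],[[0,0,0.001],0],[[0,0,0.0015],0],[[0,0,0.002],0],[[0,0,0.0025],0],[[0,0,0.003],0],[[0,0,0.003],0],[[0,0,0.003],0],[[0,0,0.003],0],[[0,0,0.003],0]]'
python3 go.py .513 .2849 .0734 8.2
```

```text
time_s: 16.13
eef_pos: [0.513, 0.2855, 0.0733]
eef_rot: [0.997, 0.071, 0.001, 0.0]
wrist_force: [-4.6, -2.7, 27.7]
width: 0.0257
tool shift mm [-0.1  0.5 -0.1] turn -0.01 | pos [0.513  0.2855 0.0733] yaw 8.19 tilt 0.13 F [-4.6 -2.7 27.7] w 0.0257 t 16.1333 q [-0.26  0.59 -0.47  1.88  0.38  0.76 -2.37]
```

```bash

python3 -m inch '[[[0,0,0],0],[[0,0,0],0],[[0,0,0],0],[[0,0,0],0],[[0,0,0],0],[[0,0,0],0],[[0,0,0],0],[[0,0,0],0],[[0,0,0],0],[[0,0,0],0]]'
python3 - <<'E'
from h import *
from go import go
p,d=snap('side','s4')
cv2.imwrite('pics/c5.png',cv2.resize(p[130:205,170:260],None,fx=8,fy=8,interpolation=cv2.INTER_CUBIC)[:,:,::-1])
go(.513,.2849,.0734,8.2)
E
```

```text
time_s: 16.97
eef_pos: [0.513, 0.2855, 0.0733]
eef_rot: [0.997, 0.071, 0.001, 0.0]
wrist_force: [-3.8, -2.7, 28.2]
width: 0.0257
tool shift mm [-0.1  0.6 -0.1] turn -0.01 | pos [0.513  0.2855 0.0733] yaw 8.19 tilt 0.14 F [-4.4 -3.4 26.8] w 0.0255 t 17.0167 q [-0.26  0.59 -0.47  1.88  0.38  0.76 -2.37]
```

View pics/c5.png

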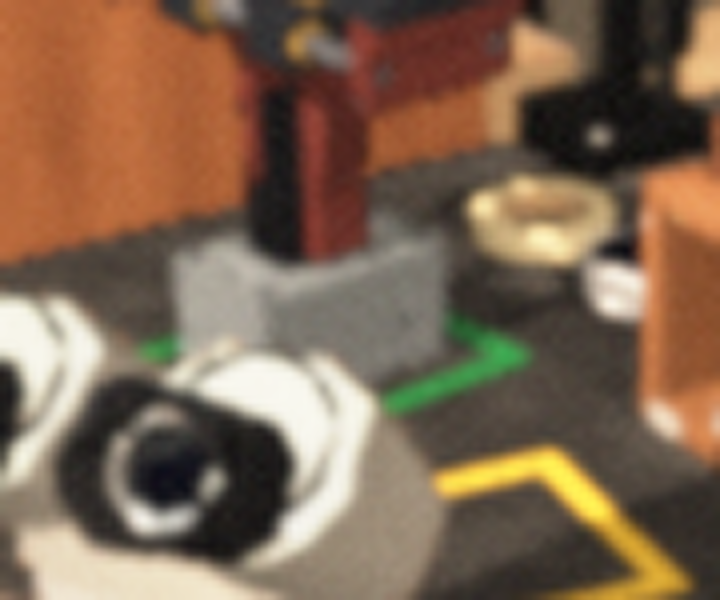

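The picture shows the two halves closed into one block with no visible gap (about x 175–445, y 240–370). It sits inside the green frame, with the gripper still holding it.

```bash
python3 -c "
from station import order;order.close_job()"
```

```text
the job is handed in; nothing more can be done
```

The job is handed in. The housing is closed inside the green frame, with the gripper still holding the upper half and pressing it down. `close_job` gave no verdict.

**What I did**
- I gripped the lower half across its 56 mm width and slid it flat from the yellow frame into the green one. I then let go of it and backed off.
- I picked the upper half up by its black block, threaded it on both dowels and pressed it shut.

**Last checks**
- **Lower half in the frame:** after the slide, the top camera put it within about 1 mm and 0.2° of the frame's centre and direction.
- **Closed flush:** the tool height of 73.3 mm matches the flush height of 73.4 mm, and the last side picture shows no gap. The microscope hides part of the block in that picture.
- **Pressing and grip:** steady at about 27 N downward, with the grip set to 45 N and the block still in the jaws (25.7 mm opening).
- **Bystanders:** I didn't measure their positions. No move went near them, and the tape roll and its neighbour, seen in the last picture, look undisturbed.

No check failed. My camera readings of the lower half disagreed by up to about 2 mm, well within the 14 mm allowed for the frame. There was also a small sideways force of about 5 N while pressing. It took about 17 s of the 59 s allowed.

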